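# Close up a row of switch modules and pin the sliding stop in the next hole

## Robot

A 6-joint arm with a two-finger parallel gripper is mounted at the origin on the work surface. World frame = base frame: x ahead of the robot, y to its left, z up, the work surface at z = 0. Lengths are in m, angles in rad, forces in N, time in s.
With the tool pointing down it reaches from about 0.25 to 0.775 m from the base axis. Payload 4 kg.
Tool frame: the origin (TCP) lies midway between the tips of the shut fingers; the grasp point (between the pads) lies 19 mm behind it; z points along the fingers, y is the direction in which the jaws open and shut (so a half turn about z gives the same grasp; the last joint's range is limited). The gripper opens to 94 mm and grips with 3 to 60 N. Pads are 16 mm wide; open, the fingers measure 119 mm over their backs; the gripper's body (75 mm by 177 mm) begins 78 mm behind the grasp point.
Start: joints at [-1.402, 0.087, 1.371, -0, 1.684, -0.103], TCP at [0.148, -0.53, 0.206] pointing down, gripper open.
Joint ranges: [-3.1, 3.1], [-0.76, 2.03], [0.27, 2.55], [-1.08, 4.22], [0.17, 2.65], [-2.57, 2.57]. Speed limits (rad/s): [2.79, 2.79, 3.14, 3.14, 3.14, 3.14].

## Interface

Orientations are given as [roll, pitch, yaw] about the fixed x, y, z axes, in that order (R = Rz(yaw) Ry(pitch) Rx(roll)).
In Python, from bench import robot, cams gives the robot as it stands.
- The arm moves only by the tool step_arm, never from a script. Its argument "plan" is a list that holds one entry, the list of rows, each a list of 5 numbers: the shift along the world's x, y, z in mm, then the turn about the world's z in rad, then the opening in per cent of the stroke, from 0 (shut) to 100 (fully open). In form: [[[tx, ty, tz, turn, fingers], ...]]. A call has 1 to 8 rows; each row is the pose to reach, as a shift and turn from the pose commanded when the call began; what a row does not reach only later rows make up. A row lasts 1/12 s, in which the tool goes at most 41.7 mm and 7.16 degrees, less where a joint would pass 70% of its speed; a pose out of reach is approached as far as the arm can. A call with a gripper value outside its range is refused whole. The fingers move at their own pace and stop on an object; the grip force is fixed at half the most. Time passes only in rows, so rows that repeat a pose let the fingers close. It gives the time, the measured TCP pose, the force and the opening at its end, in the units of the state.
- robot.get_obs(): the state, without advancing time (a new reading comes with each control period).
- cams.snapshot(name): name is "scene" or "top" or "wrist"; returns a dict with "frame" (384x512x3 uint8, red, green, blue), "camera_matrix" (3x3 intrinsics, pixels), "k1" (the pictures are not rectified: a ray, as slopes to the right and down, at radius r is drawn at 1 + k1 r^2 times it, then the intrinsics apply), "origin" and "attitude" of the camera in the world; the wrist camera has in their place "T_tool_cam" (4x4, takes a point from camera to tool coordinates, whose origin is the TCP and whose axes are the flange's). Camera axes: x right, y down, z forward; pixel columns grow to the right and rows downward; lengths in m; the calibration is good to about 2 mm. A picture is of the moment at which its call begins: read the wrist's pose just before it. There is no depth.
- robot.close_job(): hands the job in, once; it reports no verdict.
The state is a dict: "time": time; "joint_positions": joint angles; "qvel": joint speeds; "joint_torque": joint torques, N m; "tool_pos": TCP position; "ee_rot": TCP orientation; "wrist_force": force on the tool from outside, world axes, zero at the start; "wrist_torque": the same for the moment, N m; "width": finger opening in m.
Only numpy, scipy, OpenCV 4.12 (cv2) and the standard library are available. Lean on these libraries where they do the work, as an engineer would, in place of code of your own. Each camera call takes 0.05 s, during which the arm holds its last target. There are 200 camera calls.

## Task

Three cream switch modules lie loosely on the loading jig: first nudge each of them back until it stands flush and square against the steel back fence, so that they form one straight row. Then pull up the red plunger knob, slide the blue section with its yellow stop plate one hole along the tube towards the row, which closes the row up against the end stop, and let the pin drop fully home in that next hole. Finish while still holding the knob with the pin home and the row still straight; leave everything else on the bench where it is.

Things in the scene. Friction and masses are not known exactly. Their poses are not given: they have to be found in the camera images.
- jig: The loading jig, fixed on the bench: a grey base plate 8 mm thick. Origin on the bench, x axis towards the back fence, y along the row towards the end stop, z up. In this frame (mm) the plate spans x -110 to 110, y -205 to 135; the tube runs along y at x = 75, its top 44 above the bench, holes at y = -160, -115, -70, -25, 20.
- fence (a point): Middle of the front face of the steel back fence, at the plate's surface, 8 mm above the bench; jig frame (30, 0). The face is the plane x = 30 of the jig, from y = -90 to 95, and rises 26 mm above the plate. Axes as the jig's.
- end_stop (a point): Middle of the face of the steel end stop, at the plate's surface; jig frame (4, 85). The face looks to the jig's -y, spans jig x -22 to 30 and rises 26 mm above the plate.
- next_hole (a point): The next hole, in the top of the aluminium tube, 44 mm above the bench; jig frame (75, -70).
- section (a joint): How far (m) the blue section has slid along the tube in the jig's +y direction: about 0 at the start (pin in the hole at y = -115), 0.045 at the next hole, limits -0.047 and 0.050. With the pin out it slides with about 1.5 N of friction; a pin in a hole has about 1.5 mm of play each way. The sleeve is 44 x 56 mm, its top 50 mm above the bench.
- stop_face (a point): Centre of the +y face of the yellow stop plate, which moves with the blue section, 30 mm above the bench. The plate is 8 mm thick, spans jig x -14 to 28 and 12 to 48 mm above the bench; an arm carries it over the fence. Its face is at jig y = -85 at the start and -40 with the pin in the next hole, leaving the row of three 5 mm of slack in all.
- plunger (a joint): How far (m) the plunger is pulled up: 0 = pin fully home, 8 mm deep in the tube; clear of the tube above 0.008; stops at 0.018. A spring pushes it down with about 5 N at 0 and 9 N at 0.018. The pin is 8 mm thick and round-nosed; in a hole it locks the section; let down over a hole it drops home, elsewhere it rides on the tube.
- knob: The red plunger knob, an upright cylinder 26 mm in diameter and 26 mm high above the blue section. Origin at its centre, 75 mm above the bench with the pin home; in the jig's frame at x = 75, y = -115 + the section's travel. Below it a 20 mm wide boss rises 8 mm from the sleeve. It moves with section and plunger; nothing stands beside it.
- module1_center (a point): Centre of a cream switch module with two grey rockers on top: a block 46 mm (its x) by 40 mm (its y) by 34 mm high, about 120 g, upright on the jig's plate, so 25 mm above the bench. Its x axis points roughly along the jig's x. Flush with the fence its centre is at jig x = 7. The three are alike; each starts 20 to 50 mm short of the fence, a little askew.
- module2_center (a point): Centre of a cream switch module with two grey rockers on top: a block 46 mm (its x) by 40 mm (its y) by 34 mm high, about 120 g, upright on the jig's plate, so 25 mm above the bench. Its x axis points roughly along the jig's x. Flush with the fence its centre is at jig x = 7. The three are alike; each starts 20 to 50 mm short of the fence, a little askew.
- module3_center (a point): Centre of a cream switch module with two grey rockers on top: a block 46 mm (its x) by 40 mm (its y) by 34 mm high, about 120 g, upright on the jig's plate, so 25 mm above the bench. Its x axis points roughly along the jig's x. Flush with the fence its centre is at jig x = 7. The three are alike; each starts 20 to 50 mm short of the fence, a little askew.
- bush: Bystander: a brass bush, 24 mm in diameter, 18 mm high, on the jig's base plate; origin at its underside.
- dial: Bystander: a black appliance dial, 22 mm in diameter, 16 mm high, on the jig's base plate beyond the end stop; origin at its underside.
- screwdriver: Bystander: a green-handled screwdriver 180 mm long, lying on the bench in front of the jig; its x axis runs along it.
- wrench: Bystander: a steel wrench 160 mm long lying on the bench to the right of the jig.
- mug: Bystander: a blue mug, 80 mm in diameter, 90 mm high, on the bench to the left of the jig; origin at its underside.
- spray: Bystander: an orange-yellow can with a pale label, 52 mm in diameter, 150 mm high, on the bench to the left of the jig; origin at its underside.
- brush: Bystander: a brush 170 mm long lying on the bench to the right of the jig.

How it is judged:
On the way, in this order (a step that is already met when the one before it is completed fails the run):
1. all three modules flush and square against the fence, section still pinned in its first hole (x of each of module1_center, module2_center, module3_center in the frame of jig above 0.0025 m and y of module1_center in the frame of jig between -0.066 and 0.07 m and angle between the x axis of each of module1_center, module2_center, module3_center and the x axis of jig, either way round below 0.08 rad and angle between each of module1_center, module2_center, module3_center's own z axis and vertical below 0.1 rad and y of module2_center in the frame of jig between -0.066 and 0.07 m and y of module3_center in the frame of jig between -0.066 and 0.07 m and value of joint section below 0.004 m and value of joint plunger below 0.003 m), for 0.2 s.
2. the plunger is pulled up and the section is on its way towards the row (value of joint plunger above 0.006 m and value of joint section above 0.012 m), for 0.05 s.
At the end, for the whole second after the job is handed in: Section pinned in the next hole (42 to 48 mm), plunger within 2 mm of home, fingers still on the knob (over 2 N); the three modules upright between stop plate and end stop, within 4.5 mm of flush with the fence and 0.08 rad of square; nothing else moved over 20 mm (x of each of module1_center, module2_center, module3_center in the frame of jig above 0.0025 m and y of module1_center in the frame of jig between -0.066 and 0.07 m and angle between the x axis of each of module1_center, module2_center, module3_center and the x axis of jig, either way round below 0.08 rad and angle between each of module1_center, module2_center, module3_center's own z axis and vertical below 0.1 rad and y of module2_center in the frame of jig between -0.066 and 0.07 m and y of module3_center in the frame of jig between -0.066 and 0.07 m and y of each of module1_center, module2_center, module3_center in the frame of jig above -0.0245 m and value of joint section between 0.042 and 0.048 m and value of joint plunger below 0.002 m and contact force between the fingers and knob above 2 N); the arm keeps its last pose, push and grip.
It fails at once if a bystander is disturbed (moved more than 20 mm) (distance of any of bush, dial, screwdriver, wrench, mug, spray, brush from where it was at the start of the episode above 0.02 m).
It also fails if it takes over 48 s, if anything falls off the work surface, if the arm or the gripper's body presses on something with over 40 N, if the wrist force passes 120 N, or if a joint passes its speed limit or range.

## Working session

There is one attempt and no reset: what is moved stays moved. The work goes in short steps, Python scripts to look and compute and a tool call to move; the robot and the scene stay as the last step left them, time stands still between calls to the robot, and variables do not carry over. Pictures are saved under pics/ and viewed, about 8 in all and at most 12, crops included, and the job is handed in when it is done.

Besides the shell and the picture viewer there is one more tool, called after "Emit:" as name([rows], argument=value, ...), one row to a line, values as JSON. step_arm: Moves the arm, as the interface text tells. Its arguments: {"type":"object","properties":{"plan":{"type":"array"}},"required":["plan"]}

```bash
ls; mkdir -p pics; cat > h.py <<'E'
import numpy as np, cv2
from bench import robot, cams
def snap(n,f=None):
    s=cams.snapshot(n)
    if f: cv2.imwrite('pics/'+f,s['frame'][:,:,::-1])
    return s
def pose(s,o=None):
    if 'origin' in s:
        A=np.array(s['attitude']); 
        return np.array(s['origin']),A
    from scipy.spatial.transform import Rotation as R
    T=np.eye(4);T[:3,:3]=R.from_euler('xyz',o['ee_rot']).as_matrix();T[:3,3]=o['tool_pos']
    M=T@np.array(s['T_tool_cam']);return M[:3,3],M[:3,:3]
def rays(s,uv,o=None):
    K=np.array(s['camera_matrix']);uv=np.atleast_2d(uv).astype(float)
    d=np.c_[(uv[:,0]-K[0,2])/K[0,0],(uv[:,1]-K[1,2])/K[1,1]];x=d.copy()
    for _ in range(20): x=d/(1+s['k1']*(x**2).sum(1,keepdims=True))
    p,A=pose(s,o)
    if A.ndim==1:
        from scipy.spatial.transform import Rotation as R
        A=R.from_euler('xyz',A).as_matrix()
    return p,np.c_[x,np.ones(len(x))]@A.T
def onz(s,uv,z,o=None):
    p,r=rays(s,uv,o);return p+r*((z-p[2])/r[:,2])[:,None]
def proj(s,X,o=None):
    p,A=pose(s,o)
    if A.ndim==1:
        from scipy.spatial.transform import Rotation as R
        A=R.from_euler('xyz',A).as_matrix()
    c=(np.atleast_2d(X)-p)@A;x=c[:,:2]/c[:,2:];x=x*(1+s['k1']*(x**2).sum(1,keepdims=True))
    K=np.array(s['camera_matrix']);return x*[K[0,0],K[1,1]]+[K[0,2],K[1,2]]
E
python3 - <<'E'
from h import *
o=robot.get_obs();print(o)
for n in('top','scene'):
    s=snap(n,n+'0.png');print({k:v for k,v in s.items() if k!='frame'})
a=cv2.imread('pics/top0.png');b=cv2.imread('pics/scene0.png')
cv2.imwrite('pics/top0b.png',cv2.resize(a,(800,600)))
E
```

```text
pics
{'time': 0.0, 'joint_positions': array([-1.40212609e+00,  8.79575334e-02,  1.37222888e+00, -1.26848654e-05,
        1.68355876e+00, -1.03132644e-01]), 'qvel': array([-7.09814647e-04, -1.35841085e-03,  5.61680275e-04, -1.60397776e-05,
       -1.54066795e-03, -3.45139043e-04]), 'joint_torque': array([ 7.20143544e-04, -3.40172017e+01, -3.02424502e+01,  7.18758255e-02,
        3.28855834e-02, -1.52625985e-04]), 'tool_pos': array([ 0.14754243, -0.52929177,  0.20431564]), 'ee_rot': array([-3.13945027e+00, -2.09061092e-04,  2.71801245e-01]), 'wrist_force': array([-0.33010602,  0.56140155,  0.68516715]), 'wrist_torque': array([0.00063826, 0.00614625, 0.01468795]), 'width': 0.0943578325578149}
{'camera_matrix': array([[353.54463318,   0.        , 249.11836378],
       [  0.        , 353.54463318, 194.98812726],
       [  0.        ,   0.        ,   1.        ]]), 'k1': -0.052199687856118504, 'origin': array([ 0.41357726, -0.00563672,  0.98626363]), 'attitude': array([-2.98922873,  0.01312683, -1.57130559])}
{'camera_matrix': array([[386.80660436,   0.        , 249.86150221],
       [  0.        , 386.80660436, 186.08730469],
       [  0.        ,   0.        ,   1.        ]]), 'k1': 0.031640713631320705, 'origin': array([1.1047323 , 0.494959  , 0.77611943]), 'attitude': array([-2.33649474,  0.01630859,  2.30330068])}
```

View pics/top0b.png

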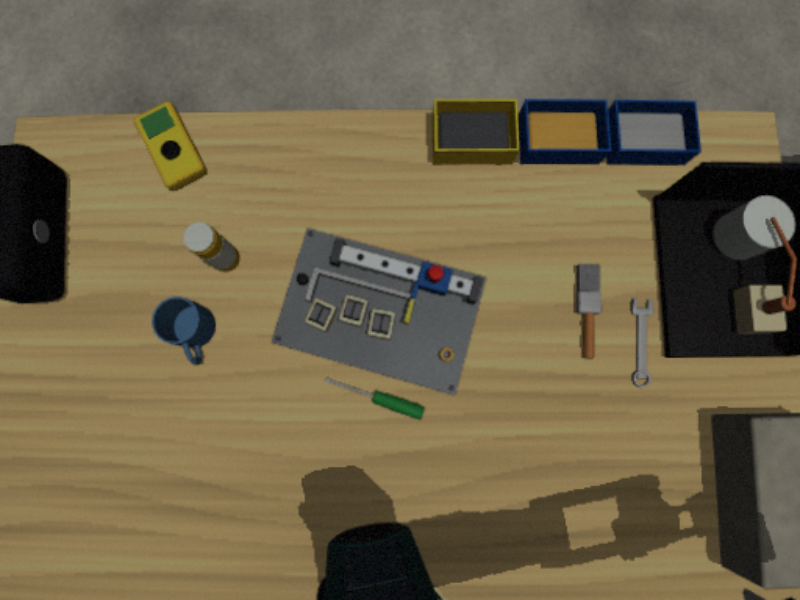

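View pics/scene0.png

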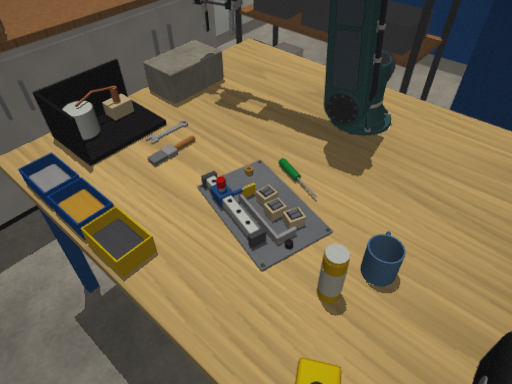

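Top view: jig at centre (corners in the 800×600 view roughly (308,229), (486,276), (455,394), (273,342)), modules at (320,314), (353,310), (380,323), knob at (435,272).

```bash
cat >> h.py <<'E'
from scipy.optimize import least_squares
def fitjig(Pw,Pj):
    # 2D rigid: world = t + R(th) * jig
    Pw=np.array(Pw)[:,:2];Pj=np.array(Pj)
    cw,cj=Pw.mean(0),Pj.mean(0);a=Pj-cj;b=Pw-cw
    th=np.arctan2((a[:,0]*b[:,1]-a[:,1]*b[:,0]).sum(),(a*b).sum())
    R=np.array([[np.cos(th),-np.sin(th)],[np.sin(th),np.cos(th)]]);t=cw-R@cj
    return t,th,np.linalg.norm(Pw-(Pj@R.T+t),axis=1)
def tojig(P,t,th):
    R=np.array([[np.cos(th),-np.sin(th)],[np.sin(th),np.cos(th)]]);return (np.array(P)[...,:2]-t)@R
E
python3 - <<'E'
from h import *
s=snap('top');f=s['frame'];hsv=cv2.cvtColor(f,cv2.COLOR_RGB2HSV)
c=np.array([(308,229),(486,276),(455,394),(273,342)])*.64
# corners: back-left(+x,+y)...
Pw=onz(s,c,.008);Pj=np.array([(110,135),(110,-205),(-110,-205),(-110,135)])/1000
t,th,e=fitjig(Pw,Pj);print(t,th,e)
m=((hsv[...,0]<8)|(hsv[...,0]>172))&(hsv[...,1]>170)&(hsv[...,2]>70)
m[:,:200]=0;m[:,340:]=0
ys,xs=np.nonzero(m);k=onz(s,[[xs.mean(),ys.mean()]],.086);print('knob',k,tojig(k,t,th),len(xs))
print(onz(s,np.array([[320,314],[353,310],[380,323]])*.64,.042),tojig(onz(s,np.array([[320,314],[353,310],[380,323]])*.64,.042),t,th))
for p in [(353,310),(320,304)]: print(f[int(p[1]*.64)-8:int(p[1]*.64)+9:2,int(p[0]*.64)])
w=cams.snapshot('wrist');print(w['T_tool_cam'],w['camera_matrix'],w['k1'])
E
```

```text
[0.56520793 0.05756283] -0.2732534649899835 [0.00304243 0.00195326 0.00274446 0.00308421]
knob [[ 0.60643762 -0.0703663   0.086     ]] [[ 0.07422366 -0.11205623]] 69
[[0.54256797 0.12645802 0.042     ]
 [0.54942505 0.06936245 0.042     ]
 [0.52670935 0.02262022 0.042     ]] [[-0.04039242  0.06022929]
 [-0.01838162  0.00710257]
 [-0.0276404  -0.04403561]]
[[145 139 114]
 [ 48  49  49]
 [ 74  74  75]
 [ 63  62  65]
 [ 45  45  47]
 [ 50  47  49]
 [ 53  52  55]
 [ 86  88  71]
 [123 122 100]]
[[ 77  82  81]
 [ 82  85  85]
 [ 80  85  85]
 [133 128 105]
 [ 62  60  51]
 [ 75  75  75]
 [ 68  68  70]
 [ 46  45  48]
 [ 48  51  49]]
[[ 1.23179576e-03 -9.57326911e-01 -2.89004616e-01  8.42352922e-02]
 [ 9.99998907e-01  1.41563454e-03 -4.27088759e-04  2.59925129e-04]
 [ 8.17988478e-04 -2.89003774e-01  9.57327608e-01 -1.78846523e-01]
 [ 0.00000000e+00  0.00000000e+00  0.00000000e+00  1.00000000e+00]] [[291.60602527   0.         254.92098448]
 [  0.         291.60602527 194.57523506]
 [  0.           0.           1.        ]] 0.01198370455177057
```

Emit:
step_arm([
  [[20, 32, 5, -0.06, 100], [40, 65, 10, -0.12, 100], [60, 97, 15, -0.18, 100], [80, 130, 20, -0.24, 100], [100, 162, 25, -0.3, 100], [120, 195, 30, -0.36, 100], [140, 227, 35, -0.42, 100], [160, 260, 35, -0.48, 100]],
])

```text
time: 0.87
tool_pos: [0.3084, -0.2685, 0.2416]
ee_rot: [3.14, -0.002, -0.212]
wrist_force: [1.4, -0.3, -0.0]
width: 0.0937
```

Emit:
step_arm([
  [[20, 33, 0, -0.065, 30], [40, 65, 0, -0.065, 30], [60, 98, 0, -0.065, 30], [80, 130, 0, -0.065, 30], [100, 162, 0, -0.065, 20], [120, 195, 0, -0.065, 10], [140, 227, 0, -0.065, 10], [160, 260, 0, -0.065, 10]],
])

```text
time: 1.53
tool_pos: [0.4682, -0.0079, 0.2405]
ee_rot: [3.141, -0.0, -0.273]
wrist_force: [-0.3, -1.0, -0.1]
width: 0.0444
```

Emit:
step_arm([
  [[17, 32, 0, 0, 10], [34, 64, 0, 0, 10], [34, 64, 0, 0, 10], [34, 64, 0, 0, 10]],
])

```text
time: 1.87
tool_pos: [0.5017, 0.0556, 0.2397]
ee_rot: [3.141, 0.002, -0.27]
wrist_force: [-0.0, -0.1, -0.4]
width: 0.0177
```

```bash
python3 - <<'E'
from h import *
import pickle
o=robot.get_obs();print(o['time'],o['tool_pos'],o['ee_rot'],o['width'],o['joint_positions'])
s=snap('wrist');pickle.dump((o,s),open('w1.pkl','wb'))
cv2.imwrite('pics/w1.png',cv2.resize(s['frame'][:,:,::-1],(800,600)))
E
```

```text
1.8667 [0.50170134 0.05558277 0.23967704] [ 3.14068991e+00  1.70879738e-03 -2.69701985e-01] 0.017732369703113884 [-1.73552898e-03 -1.66027705e-02  1.41060203e+00 -4.24855043e-04
  1.74948021e+00  1.83868689e+00]
```

View pics/w1.png

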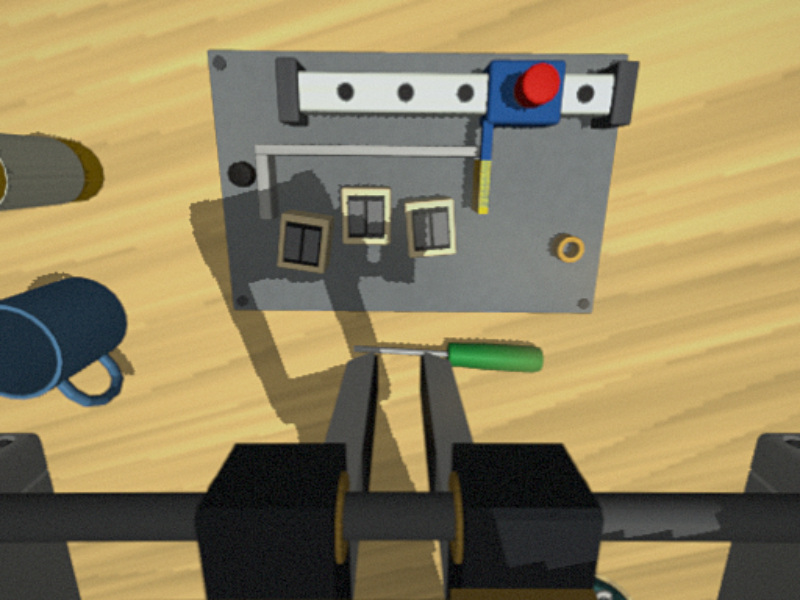

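```bash
cat > m.py <<'E'
from h import *
import pickle,sys
o,s=pickle.load(open('w1.pkl','rb'));k=.64
H=onz(s,np.array([(345,92),(405,92),(465,92),(585,93)])*k,.044,o)
C=onz(s,np.array([(208,51),(628,54),(592,313),(234,311)])*k,.008,o)
J=np.array([(75,20),(75,-25),(75,-70),(75,-160),(110,135),(110,-205),(-110,-205),(-110,135)])/1000
t,th,e=fitjig(np.r_[H,C],J);print(t,th,e.round(4))
np.save('jig.npy',[*t,th])
for q in [[(285,211),(330,216),(324,272),(278,265)],[(342,187),(390,187),(391,243),(342,243)],[(405,203),(450,198),(456,253),(410,258)]]:
    P=tojig(onz(s,np.array(q)*k,.042,o),t,th)*1000;d=(P[0]+P[1]-P[2]-P[3])/2
    print(P.mean(0).round(1),np.arctan2(d[1],d[0]).round(3),np.linalg.norm(d).round(1))
print('tcp',tojig(o['tool_pos'],t,th)*1000)
b=onz(s,np.array([(570,249),(452,356),(241,174),(375,349)])*k,.01,o);print(tojig(b,t,th)*1000)
E
python3 m.py
```

```text
[0.56668912 0.05820921] -0.27485934344057555 [0.0003 0.0005 0.0007 0.0004 0.0023 0.0015 0.001  0.0009]
[-38.   57.4] -0.17 46.4
[-16.4   5.8] -0.005 45.0
[-26.6 -46.7] 0.127 45.3
tcp [-61.83550799 -20.16628599]
[[ -48.46547641 -175.47558846]
 [-153.69917845  -73.34136831]
 [  14.71028902  115.11058111]
 [-146.84967186    1.30411784]]
```

Emit:
step_arm([
  [[-2, 41, 0, -0.005, 10], [-4, 81, 0, -0.005, 10], [-4, 81, -40, -0.005, 10], [-4, 81, -80, -0.005, 10], [-4, 81, -120, -0.005, 10], [-4, 81, -160, -0.005, 10], [-4, 81, -195, -0.005, 10], [-4, 81, -220, -0.005, 10]],
])

```text
time: 2.58
tool_pos: [0.4952, 0.1329, 0.0171]
ee_rot: [3.139, 0.004, -0.281]
wrist_force: [-0.7, -1.0, -0.1]
width: 0.0091
```

Emit:
step_arm([
  [[10, -3, 0, 0, 10], [19, -5, 0, 0, 10], [26, -7, 0, 0, 10], [33, -9, 0, 0, 10], [40, -11, 0, 0, 10], [46, -13, 0, 0, 10], [51, -14, 0, 0, 10], [54, -15, 0, 0, 10]],
])

```text
time: 3.25
tool_pos: [0.5528, 0.1201, 0.0213]
ee_rot: [-3.141, -0.001, -0.278]
wrist_force: [-0.4, 0.3, 0.3]
width: 0.0094
```

```bash
cat > chk.py <<'E'
from h import *
import sys,pickle
J=np.load('jig.npy');t,th=J[:2],J[2]
o=robot.get_obs();print(o['time'],'tcp',(tojig(o['tool_pos'],t,th)*1000).round(1),o['tool_pos'].round(4),o['ee_rot'].round(3),'F',o['wrist_force'].round(1),o['width'].round(4))
if len(sys.argv)>1:
    s=snap('wrist');pickle.dump((o,s),open(sys.argv[1]+'.pkl','wb'));cv2.imwrite(f'pics/{sys.argv[1]}.png',cv2.resize(s['frame'][:,:,::-1],(800,600)))
E
python3 chk.py w2
```

```text
Traceback (most recent call last):
  File "chk.py", line 4, in <module>
    o=robot.get_obs();print(o['time'],'tcp',(tojig(o['tool_pos'],t,th)*1000).round(1),o['tool_pos'].round(4),o['ee_rot'].round(3),'F',o['wrist_force'].round(1),o['width'].round(4))
                                                                                                                                                                ^^^^^^^^^^^^^^^^
AttributeError: 'float' object has no attribute 'round'
```

```bash
sed -i "s/o\['width'\].round(4)/o['width']/" chk.py; python3 chk.py w2
```

```text
3.25 tcp [-30.1  55.8] [0.5528 0.1201 0.0213] [-3.141e+00 -1.000e-03 -2.780e-01] F [-0.4  0.3  0.3] 0.0093908110148349
```

View pics/w2.png

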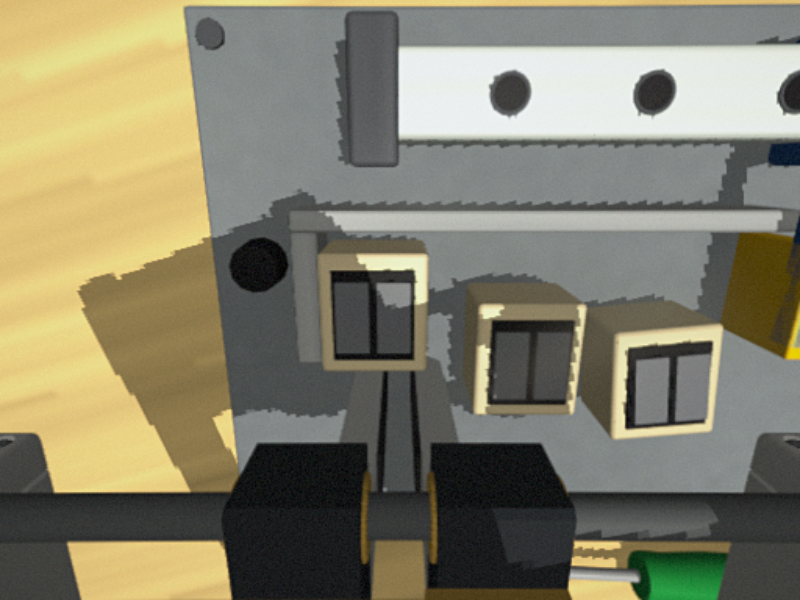

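Module A is squared (its front edge is level at row 370), still short of the fence, and lies near the end stop. I'll push on until contact.

Emit:
step_arm([
  [[2, -0.5, 0, 0, 10], [4, -1, 0, 0, 10], [5, -1.4, 0, 0, 10], [6, -1.7, 0, 0, 10], [7, -2, 0, 0, 10], [7.5, -2, 0, 0, 10], [7.5, -2, 0, 0, 10]],
])

```text
time: 3.88
tool_pos: [0.5585, 0.1183, 0.0204]
ee_rot: [3.141, 0.002, -0.278]
wrist_force: [-2.8, -0.0, 2.5]
width: 0.0095
```

```bash
python3 chk.py w3; cat > mod.py <<'E'
from h import *
import sys,pickle
J=np.load('jig.npy');t,th=J[:2],J[2]
o,s=pickle.load(open(sys.argv[1]+'.pkl','rb'));f=s['frame'].astype(int)
hsv=cv2.cvtColor(s['frame'],cv2.COLOR_RGB2HSV)
m=((hsv[...,0]>14)&(hsv[...,0]<32)&(hsv[...,1]>35)&(hsv[...,1]<140)&(hsv[...,2]>60)).astype(np.uint8)
for c in cv2.findContours(m,cv2.RETR_EXTERNAL,cv2.CHAIN_APPROX_SIMPLE)[0]:
    if 800<cv2.contourArea(c)<12000:
        P=tojig(onz(s,c[:,0],.042,o),t,th)*1000;print('area',cv2.contourArea(c),'jig bbox at z42',P.min(0).round(1),P.max(0).round(1), cv2.minAreaRect(P.astype(np.float32)))
E
python3 mod.py w3
```

```text
3.8833 tcp [-24.2  55.6] [0.5585 0.1183 0.0204] [ 3.141e+00  2.000e-03 -2.780e-01] F [-2.8 -0.   2.5] 0.00954635536383404
area 1241.5 jig bbox at z42 [-124.5   43.6] [-91.9  67.9] ((-108.16448974609375, 55.692405700683594), (24.315549850463867, 32.55207061767578), 89.87527465820312)
area 3682.0 jig bbox at z42 [-124.   129.3] [-91.4 196.7] ((-107.48664855957031, 162.9891815185547), (67.4681167602539, 32.49919509887695), 89.50521087646484)
area 1685.0 jig bbox at z42 [-112.8  -85.9] [-91.  -18.6] ((-102.4112777709961, -52.08210372924805), (67.303466796875, 21.573118209838867), 88.9520492553711)
area 5326.0 jig bbox at z42 [-14.1  44.4] [32.9 84.4] ((9.439983367919922, 64.41502380371094), (39.92919158935547, 46.94691848754883), 89.87921142578125)
```

Emit:
step_arm([
  [[-33, 9, 0, 0.004, 10], [-40, -15, 0, 0.004, 10], [-46.5, -39, 0, 0.004, 10], [-37, -42, 0, 0.004, 10], [-30, -43.5, 0, 0.004, 10], [-24.5, -45, 0, 0.004, 10], [-19.5, -46.5, 0, 0.004, 10], [-16.5, -47.3, 0, 0.004, 10]],
])

```text
time: 4.6
tool_pos: [0.5439, 0.0712, 0.0206]
ee_rot: [-3.141, -0.001, -0.274]
wrist_force: [-0.8, 0.5, 0.5]
width: 0.0091
```

Emit:
step_arm([
  [[1, -0.3, 0, 0, 10], [2, -0.6, 0, 0, 10], [3, -0.8, 0, 0, 10], [3.5, -1, 0, 0, 10], [3.5, -1, 0, 0, 10]],
])

```text
time: 5.02
tool_pos: [0.5448, 0.0708, 0.0204]
ee_rot: [-3.141, 0.003, -0.274]
wrist_force: [-4.4, 1.5, 2.5]
width: 0.0094
```

```bash
python3 chk.py w4;python3 mod.py w4
```

```text
5.0167 tcp [-24.5   6.2] [0.5448 0.0708 0.0204] [-3.141e+00  3.000e-03 -2.740e-01] F [-4.4  1.5  2.5] 0.009385979868215318
area 3659.5 jig bbox at z42 [-124.8   79.9] [-92.2 147.1] ((-108.28929901123047, 113.44535827636719), (67.3724365234375, 32.54559326171875), 89.59716796875)
area 1512.0 jig bbox at z42 [-116.3 -135.9] [-90.9 -68.3] ((-103.61307525634766, -102.04562377929688), (67.7103500366211, 24.520641326904297), 89.25146484375)
area 3023.0 jig bbox at z42 [-47.4 -67.3] [  8.3 -19.8] ((-20.092849731445312, -43.572044372558594), (56.67302322387695, 43.450164794921875), 5.406723499298096)
area 880.0 jig bbox at z42 [ -8.2 -86.4] [ 32.3 -69.2] ((12.054008483886719, -77.75550079345703), (17.19019317626953, 40.50179672241211), 89.95814514160156)
area 5347.5 jig bbox at z42 [-14.3  -9.5] [32.7 30.2] ((9.218052864074707, 10.32661247253418), (46.94983673095703, 39.664520263671875), 0.14724378287792206)
area 6098.5 jig bbox at z42 [-13.7  38. ] [32.6 83.7] ((9.431560516357422, 60.83660888671875), (46.29376220703125, 45.719383239746094), 0.0851733610033989)
```

View pics/w4.png

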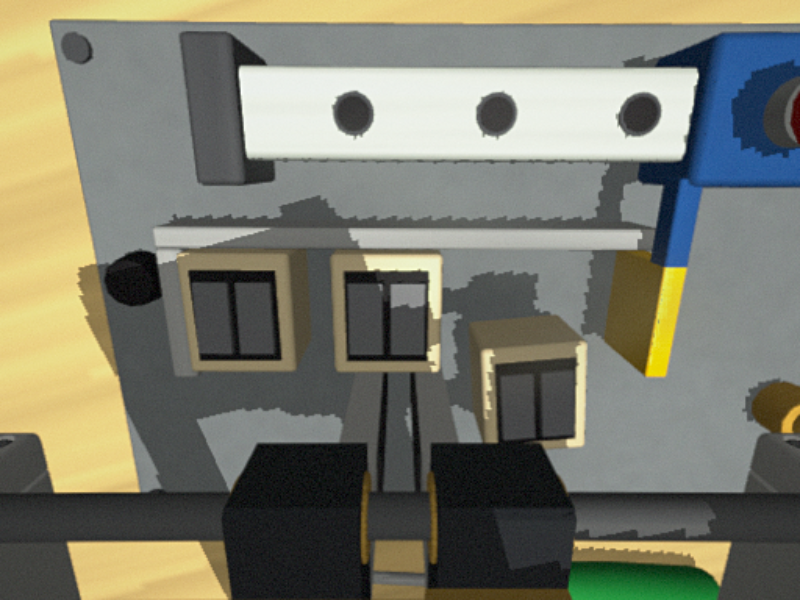

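Two modules are now flush and straight; the third is at (530,385) in front of the fence. Same again for it.

Emit:
step_arm([
  [[-34, 10, 0, 0, 10], [-46.5, -3.5, 0, 0, 10], [-56, -37, 0, 0, 10], [-46.5, -40, 0, 0, 10], [-38, -42.4, 0, 0, 10], [-31, -44.2, 0, 0, 10], [-24.3, -46.2, 0, 0, 10], [-19.5, -47.5, 0, 0, 10]],
])

```text
time: 5.73
tool_pos: [0.5281, 0.0227, 0.0206]
ee_rot: [-3.141, -0.0, -0.274]
wrist_force: [-1.6, 0.3, 1.6]
width: 0.0096
```

Emit:
step_arm([
  [[2, -0.6, 0, 0, 10], [4, -1.1, 0, 0, 10], [5, -1.4, 0, 0, 10], [6, -1.7, 0, 0, 10], [6.5, -1.8, 0, 0, 10], [6.5, -1.8, 0, 0, 10]],
])

```text
time: 6.23
tool_pos: [0.5308, 0.0218, 0.0204]
ee_rot: [-3.141, 0.006, -0.274]
wrist_force: [-7.2, 2.7, 5.1]
width: 0.0094
```

```bash
python3 chk.py w5;python3 mod.py w5
```

```text
6.2333 tcp [-24.7 -44.8] [0.5308 0.0218 0.0204] [-3.141  0.006 -0.274] F [-7.2  2.7  5.1] 0.009358097268047464
area 3652.0 jig bbox at z42 [-125.3   29. ] [-92.5  96.3] ((-109.1329345703125, 62.67791748046875), (32.7342529296875, 67.25188446044922), 0.4257839322090149)
area 2999.5 jig bbox at z42 [-124.5 -186.9] [ -91.2 -119.4] ((-108.15029907226562, -153.11807250976562), (67.8879165649414, 32.91064453125), 89.23030090332031)
area 5347.5 jig bbox at z42 [-14.4 -64.1] [ 32.5 -24.4] ((9.077394485473633, -44.25888442993164), (46.956783294677734, 39.7330207824707), 0.14755067229270935)
area 4522.0 jig bbox at z42 [ -67.7 -201.2] [  54.  -174.5] ((-6.8613739013671875, -187.90260314941406), (26.630292892456055, 121.77848052978516), 89.941162109375)
area 6881.5 jig bbox at z42 [ 100.7 -164.4] [106.5  73.9] ((103.37124633789062, -45.21409606933594), (5.763421058654785, 238.2686309814453), 0.1357223391532898)
```

View pics/w5.png

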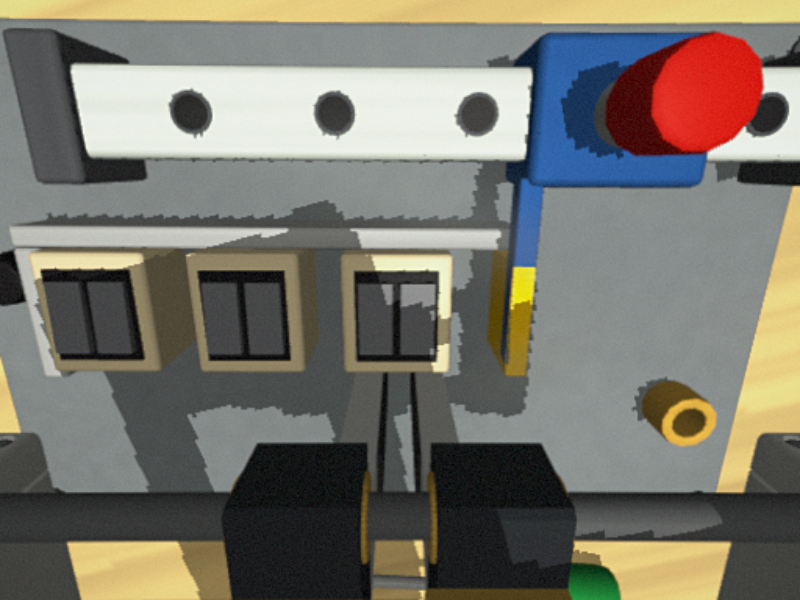

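All three modules are flush and in line (front edges at row 370), pin still in the first hole. Next the knob.

Emit:
step_arm([
  [[-19, 5, 0, 0, 10], [-19, 5, 40, 0, 10], [-19, 5, 80, 0, 10], [-19, 5, 115, 0, 70], [5, -20, 115, 0, 70], [29, -45, 115, 0, 70], [53, -70, 115, 0, 70], [77, -94, 115, 0, 70]],
])

```text
time: 6.95
tool_pos: [0.6117, -0.0746, 0.1362]
ee_rot: [3.141, -0.003, -0.274]
wrist_force: [0.4, -0.6, 0.5]
width: 0.0391
```

Emit:
step_arm([
  [[0, 0, 0, 0, 70], [0, 0, 0, 0, 70]],
])

```text
time: 7.12
tool_pos: [0.6109, -0.0746, 0.1344]
ee_rot: [3.141, 0.001, -0.276]
wrist_force: [-0.8, 0.3, 0.2]
width: 0.0525
```

```bash
python3 chk.py w6; cat > knob.py <<'E'
from h import *
import sys,pickle
J=np.load('jig.npy');t,th=J[:2],J[2]
for n in sys.argv[1:]:
    o,s=pickle.load(open(n+'.pkl','rb'));h=cv2.cvtColor(s['frame'],cv2.COLOR_RGB2HSV)
    m=(((h[...,0]<6)|(h[...,0]>174))&(h[...,1]>150)&(h[...,2]>60)).astype(np.uint8)
    c=max(cv2.findContours(m,0,2)[0],key=cv2.contourArea)[:,0]
    P=tojig(onz(s,c,.088,o),t,th)*1000;print(n,len(c),P.min(0),P.max(0))
E
python3 knob.py w5 w6
```

```text
7.1167 tcp [  78.6 -115.9] [ 0.6109 -0.0746  0.1344] [ 3.141e+00  1.000e-03 -2.760e-01] F [-0.8  0.3  0.2] 0.052470689120503525
w5 143 [  62.98804414 -124.99630889] [ 87.2209047  -91.18379592]
w6 39 [  64.79369995 -125.40411742] [  94.52843638 -102.22773059]
```

View pics/w6.png

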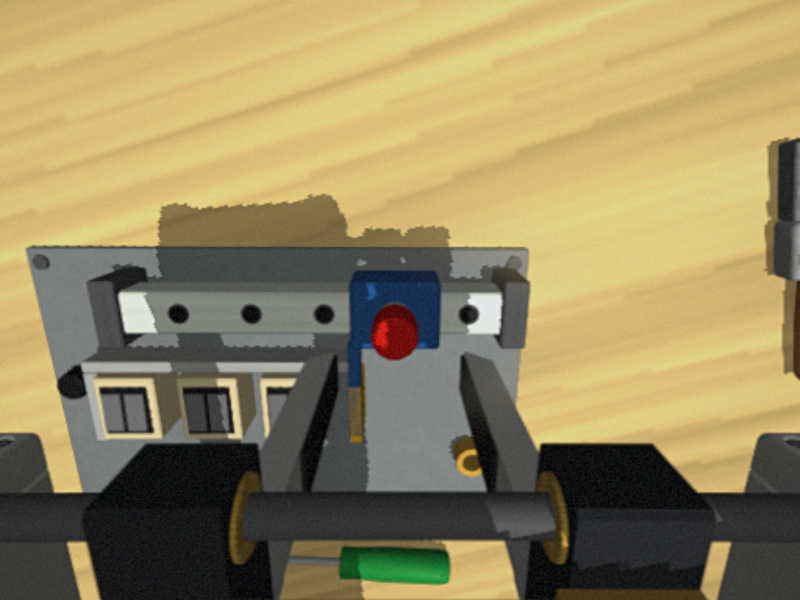

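Emit:
step_arm([
  [[-2.5, 2, -30, 0, 60], [-2.5, 2, -55, 0, 50], [-2.5, 2, -66, 0, 45], [-2.5, 2, -66, 0, 0], [-2.5, 2, -66, 0, 0], [-2.5, 2, -66, 0, 0], [-2.5, 2, -66, 0, 0], [-2.5, 2, -66, 0, 0]],
])

```text
time: 7.83
tool_pos: [0.6086, -0.0713, 0.0716]
ee_rot: [-3.141, -0.003, -0.274]
wrist_force: [-1.4, 0.9, 2.3]
width: 0.0255
```

Emit:
step_arm([
  [[0, 0, 0, 0, 0], [0, 0, 0, 0, 0], [0, 0, 0, 0, 0]],
])

```text
time: 8.08
tool_pos: [0.6087, -0.0713, 0.0715]
ee_rot: [-3.141, -0.003, -0.274]
wrist_force: [-1.7, 0.9, 6.8]
width: 0.0252
```

```bash
python3 chk.py
```

```text
8.0833 tcp [  75.6 -113.3] [ 0.6087 -0.0713  0.0715] [-3.141e+00 -3.000e-03 -2.740e-01] F [-1.7  0.9  6.8] 0.02517995405615537
```

Emit:
step_arm([
  [[0, 0, 4, 0, 0], [0, 0, 8, 0, 0], [0, 0, 12, 0, 0], [0, 0, 15, 0, 0], [0, 0, 16, 0, 0], [0, 0, 16, 0, 0]],
])

```text
time: 8.58
tool_pos: [0.6082, -0.0715, 0.0841]
ee_rot: [-3.141, -0.001, -0.274]
wrist_force: [5.9, -0.4, -8.0]
width: 0.0249
```

```bash
python3 chk.py
```

```text
8.5833 tcp [  75.2 -113.5] [ 0.6082 -0.0715  0.0841] [-3.141e+00 -1.000e-03 -2.740e-01] F [ 5.9 -0.4 -8. ] 0.024887834931699982
```

Emit:
step_arm([
  [[1, 4, 0, 0, 0], [2.5, 9, 0, 0, 0], [4, 14.5, 0, 0, 0], [5.5, 20, 0, 0, 0], [7, 25, 0, 0, 0], [8.5, 30, 0, 0, 0], [9.8, 35, 0, 0, 0], [10.8, 38.5, 0, 0, 0]],
])

```text
time: 9.25
tool_pos: [0.6187, -0.0348, 0.0837]
ee_rot: [3.138, -0.0, -0.275]
wrist_force: [4.2, -3.8, -8.1]
width: 0.0251
```

Emit:
step_arm([
  [[0.7, 2.5, 0, 0, 0], [1.2, 4.3, 0, 0, 0], [1.4, 4.8, 0, 0, 0], [1.4, 4.8, 0, 0, 0], [1.4, 4.8, 0, 0, 0]],
])

```text
time: 9.67
tool_pos: [0.6201, -0.03, 0.0837]
ee_rot: [3.138, -0.0, -0.275]
wrist_force: [5.3, -3.4, -7.7]
width: 0.0252
```

```bash
python3 chk.py w7;python3 mod.py w7
```

```text
9.6667 tcp [ 75.3 -70.4] [ 0.6201 -0.03    0.0837] [ 3.138 -0.    -0.275] F [ 5.3 -3.4 -7.7] 0.025152879136393164
area 1642.5 jig bbox at z42 [ -99.  -110.2] [-72.  -32.2] ((-85.48929595947266, -71.23023986816406), (78.03176879882812, 26.88169288635254), 89.88443756103516)
area 2476.0 jig bbox at z42 [ -98.6 -269.6] [ -53.8 -205.1] ((-76.225341796875, -237.33445739746094), (44.33141326904297, 64.60182189941406), 0.4218761622905731)
area 1728.0 jig bbox at z42 [-98.   62.5] [-53.1 126.4] ((-75.55057525634766, 94.42025756835938), (64.4341049194336, 44.02811813354492), 89.21536254882812)
area 3536.5 jig bbox at z42 [-14.4 -29.6] [36.4 83.5] ((10.919576644897461, 26.981983184814453), (112.9376449584961, 50.818397521972656), 89.79692077636719)
```

View pics/w7.png

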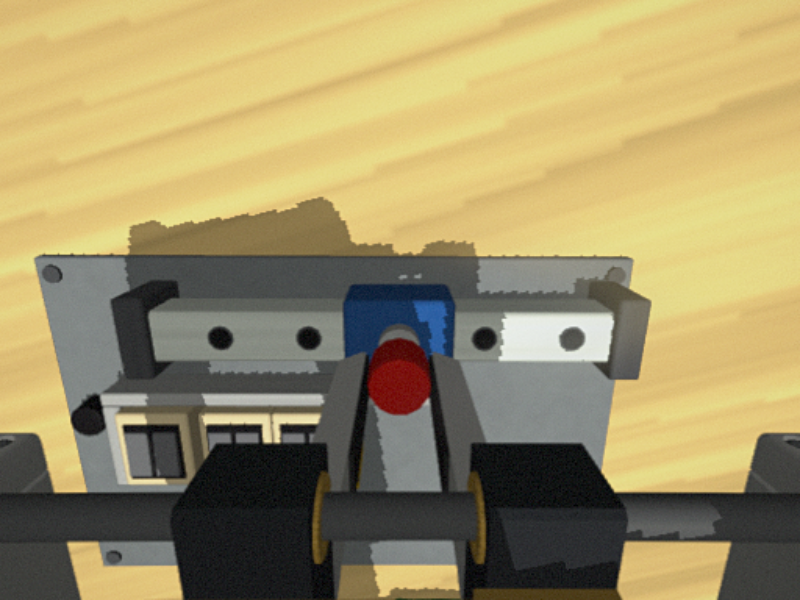

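Section is over the next hole, the row closed up. I advance 1 mm and lower the pin.

Emit:
step_arm([
  [[0.3, 1.2, 0, 0, 0], [0.3, 1.2, -3, 0, 0], [0.3, 1.2, -6, 0, 0], [0.3, 1.2, -9, 0, 0], [0.3, 1.2, -12, 0, 0], [0.3, 1.2, -14, 0, 0], [0.3, 1.2, -14, 0, 0]],
])

```text
time: 10.3
tool_pos: [0.6206, -0.0287, 0.0716]
ee_rot: [3.139, -0.002, -0.275]
wrist_force: [3.7, -3.3, -3.3]
width: 0.0253
```

```bash
python3 chk.py
```

```text
10.3 tcp [ 75.5 -69. ] [ 0.6206 -0.0287  0.0716] [ 3.139e+00 -2.000e-03 -2.750e-01] F [ 3.7 -3.3 -3.3] 0.02527436960802518
```

Emit:
step_arm([
  [[0, 0, -1, 0, 0], [0, 0, -2, 0, 0], [0, 0, -2, 0, 0], [0, 0, -2, 0, 0]],
])

```text
time: 10.63
tool_pos: [0.621, -0.0276, 0.0715]
ee_rot: [3.141, -0.003, -0.274]
wrist_force: [-0.5, -3.8, 5.2]
width: 0.0252
```

```bash
python3 chk.py w8; python3 - <<'E'
from h import *
import pickle
J=np.load('jig.npy');t,th=J[:2],J[2]
for n in('scene','top'):
    s=snap(n)
    if n=='scene': f=s['frame'][130:280,170:350,::-1];cv2.imwrite('pics/sc8.png',cv2.resize(f,(720,600),interpolation=cv2.INTER_CUBIC))
E
```

```text
10.6333 tcp [ 75.6 -67.8] [ 0.621  -0.0276  0.0715] [ 3.141e+00 -3.000e-03 -2.740e-01] F [-0.5 -3.8  5.2] 0.025172121623360914
```

View pics/sc8.png

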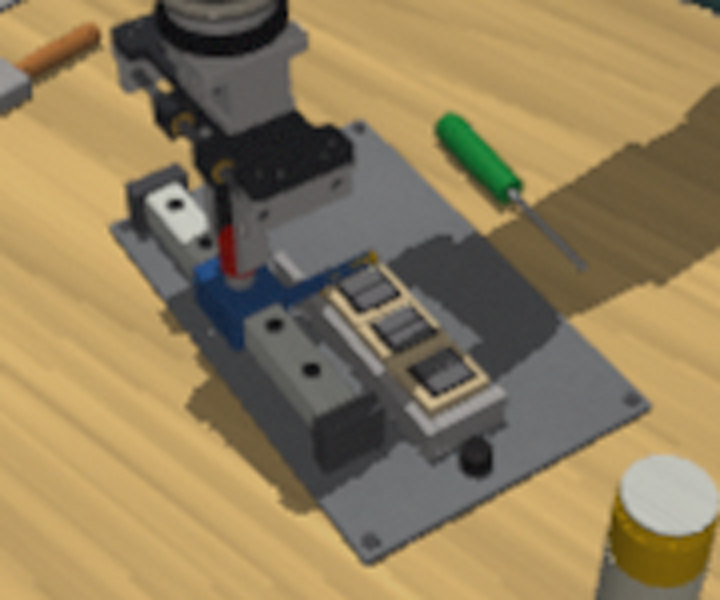

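View pics/w8.png

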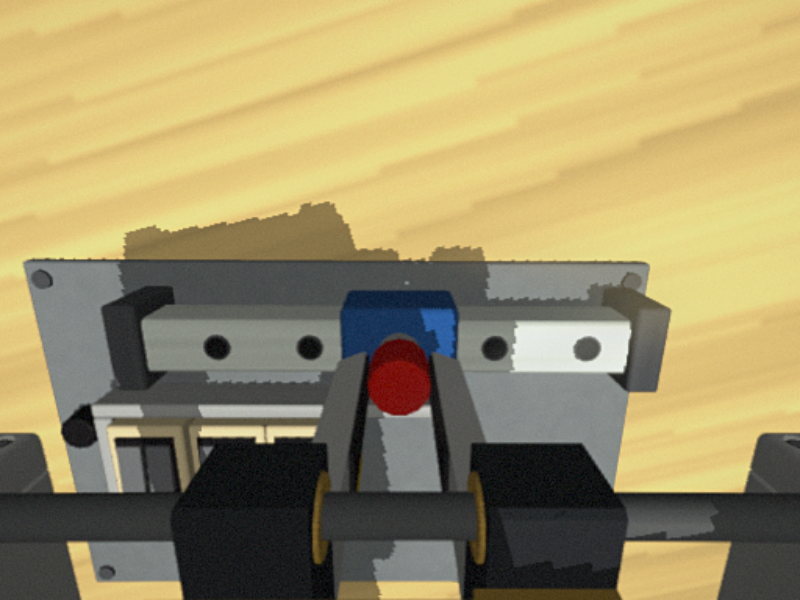

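```bash
python3 -c "
from bench import robot
robot.close_job()"
```

```text
the job is handed in; nothing more can be done
```

I nudged the three modules flush against the fence with the nearly closed fingers. Then I gripped the knob, lifted it about 12.6 mm and slid the section one hole along. I lowered the pin into the next hole and handed the job in at 10.6 s, still gripping the knob.

Last checks:
- **Pin:** the tool is back at z = 71.5 mm, the height it had with the pin home at the start. Pressing down met solid resistance of +5 N, so the pin is home. The tool had moved about 45.5 mm along the row; I did not measure the section's travel directly.
- **Grip:** the fingers are stopped on the knob at a 25 mm opening. I could not read the contact force on the knob itself.
- **Row:** the final scene picture shows the three modules closed up in a straight row against the fence. I did not measure their positions after the pin went home. While they were being pushed flush, each was within about 0.01 rad of square.
- **Bystanders:** the screwdriver, dial and spray can look undisturbed in that picture. The bush and mug were not in the last picture, but nothing went near them.

One small mismatch: camera readings of module positions ran 2–4 mm off the expected values along x. The force at contact and the pictures both showed the modules flush, so I took it as calibration error.

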